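# Seat a ceramic slab in its carrier and hold it up to the inspection camera

## Robot

A 7-joint arm with a two-finger parallel gripper is mounted at the origin on a cart in front of the work surface, level with it; the furniture and walls round the work are solid. World frame = base frame: x ahead of the robot, y to its left, z up, the work surface at z = 0. Lengths are in m, angles in rad, forces in N, time in s.
With the tool pointing down it reaches from about 0.4 to 0.85 m from the base axis. Payload 10.4 kg.
Tool frame: the origin (TCP) lies between the finger pads, 19 mm behind the fingertips; this is the grasp point; z points along the fingers, y is the line along which they close (so a half turn about z gives the same grasp; the last joint's range is limited). The gripper opens to 85 mm and grips with 20 to 120 N. Pads are 22 mm wide; open, the fingers measure 114 mm over their backs; the gripper's body (76 mm by 85 mm) begins 54 mm behind the grasp point. The pads swing forward as they close: fully open they stand 13 mm farther back than shut.
Start: joints at [-1.309, 0.332, -0.065, 1.46, 0.022, 1.35, -0.088], TCP at [0.176, 0.6, 0.25] pointing down, gripper open.
Joint ranges: [-2.6, 2.6], [-0.5, 2.12], [-1.47, 1.34], [0.16, 2.42], [-1.27, 4.41], [0.06, 2.06], [-2.6, 2.6]. Speed limits (rad/s): [2.22, 2.22, 2.79, 2.79, 3.14, 3.14, 3.14].

## Interface

Orientations are given as a unit quaternion [x, y, z, w].
In Python, from workcell import get_obs, camera, hand_in gives the robot as it stands. The module is installed in compiled form; this text tells all that it offers.
- The arm moves only by the tool move_arm, never from a script. Its argument "plan" is a list of rows, each an object with "delta_pos": the shift along the tool's x, y, z in shares of 1 m (1.0 is 1 m), a list of three; "turn": the turn, a rotation vector about the tool's x, y, z in parts of the range, where 1.0 means pi rad, a list of three; "fingers": the closure, from 0 (fully open) to 1 (shut). A call has 1 to 12 rows; each row is the pose to reach, as a shift and turn from the pose commanded when the call began, along the tool's axes at that moment; what a row does not reach only later rows make up. A row lasts 1/8 s, in which the tool goes at most 62.5 mm and 10.7 degrees, less where a joint would pass 70% of its speed; a pose out of reach is approached as far as the arm can. A shift or turn number past 1, either way, is cut back to 1. A call with a gripper value outside its range is refused whole. The fingers move at their own pace and stop on an object; "force" is the grip in N (left out, the last holds). Time passes only in rows, so rows that repeat a pose let the fingers close. It gives the time, the measured TCP pose, the force, the opening and the grip force at its end, in the units of the state.
- get_obs(): the state, without advancing time (a new reading comes with each control period).
- camera(name): name is "scene" or "top" or "wrist"; returns a dict with "color" (384x512x3 uint8, red, green, blue), "range_z" (384x512 float32, m along the optical axis (not along the pixel's ray), 0 where there is no reading), "fx", "fy", "cx", "cy" (pixels), "R" (3x3) and "t" (3): a world point X has camera coordinates R X + t; the wrist camera has in their place "tool_from_camera" (4x4, takes a point from camera to tool coordinates, whose origin is the TCP and whose axes are the flange's). Camera axes: x right, y down, z forward; pixel columns grow to the right and rows downward; lengths in m; the calibration is good to about 2 mm. A picture is of the moment at which its call begins: read the wrist's pose just before it.
- hand_in(): hands the job in; it is judged then, once.
The state is a dict: "clock": time; "joint_pos": joint angles; "joint_velocities": joint speeds; "tau": joint torques, N m; "position": TCP position; "ee_rot": TCP orientation; "ft_force": force on the tool from outside, world axes, zero at the start; "torque": the same for the moment, N m; "grip_width": opening from 0.0 (shut) to 1.0 (fully open); "grasp_force": force on a finger pad.
Only numpy, scipy, OpenCV 4.12 (cv2) and the standard library are available. Lean on these libraries where they do the work, as an engineer would, in place of code of your own. Each camera call takes 0.05 s, during which the arm holds its last target. There are 200 camera calls.

## Task

Put the small grey ceramic slab into the rectangular recess of the dark carrier plate on the bench and press it down firmly with the fingers until it sits flush. Then pick the carrier up by its upright grip plate and present it to the upward-looking camera: recess centred over the lens, 10 cm out along the lens axis, underside square to the tilted lens and long side in line with the camera's long body, and finish while still holding it there, slab in place. Do not touch the camera, and leave the block, the tile and the vial where they are.

Things in the scene. Friction and masses are not known exactly. Their poses are not given: they have to be found in the camera images.
- slab: grey ceramic slab with fine honeycomb texture, 40 (its x) x 48 (its y) x 10 mm high, 50 g, lying flat and loose; origin at the centre of its underside, z up. Not the brown tile nor the yellow block. It fits the recess either way round, its 48 mm side along the recess's 51 mm side.
- carrier: loose dark plate, 124 (its x) x 72 (its y) x 13 mm, about 0.22 kg, flat on the bench, with a recess and a grip plate. Origin on the underside below the recess centre; z out of the upper face. It runs from x = -85.5 to +38.5 mm. The grip plate stands at x = -65 mm.
- carrier_seat (a point): centre of the recess floor, 3 mm above the carrier's underside, carrier axes; the seated slab's origin lies here. Recess: open upwards, 51 (x) x 43 (y) x 10 mm deep, 2 mm chamfer at its mouth. Floor is a ledge round a 36 x 30 mm window through which the camera sees the slab from below. A seated slab is flush with the carrier's upper face.
- carrier_grip (a point): middle of the bright upright grip plate, 42 mm above the carrier's underside (its top is at 55 mm), carrier axes. The grip plate is 12 mm thick along x, 44 mm wide along y: grip it from above across the thickness, fingers closing along carrier x. Its foot, 24 (x) x 52 (y) mm, is 16.5 mm above the underside at its top.
- camera_head: fixed upward-looking camera: black box 46 x 104 x 34 mm, round lens in a white ring light 34 mm across, between two cheeks on a stand. Origin at the centre of the lens glass, 79 mm above the bench; z is the lens axis, out of the lens, leaning 0.4 rad from vertical, roughly towards the robot; y is level, along the 104 mm long body.
- view_point (a point): the point in the air 100 mm out of the lens along its axis, axes as camera_head's. When the carrier is presented, carrier_seat lies here, the carrier's z is along camera_head's z and the carrier's x along camera_head's y (either way round).
- camera_stand: base plate of that camera, 100 x 130 mm, with cheeks to 71 mm high; whole thing with the lens about 85 mm high; origin at the centre of the base's underside. Fixed, not to be touched.
- block: bystander: yellow ceramic block 30 (x) x 68 (y) x 26 mm high; origin at the centre of its underside. Leave alone.
- tile: bystander: brown tile 32 (x) x 50 (y) x 6 mm high; origin at the centre of its underside. Leave alone.
- vial: bystander: small white capped vial, 30 mm across, 62 mm high, standing; origin at the centre of its underside. Leave alone.
Mind the look-alikes: they are no part of the job. Leave any purple look-alike of the slab alone.

How it is judged:
By the outcome, as a careful person would: the job done as asked, in the order asked, and still so for the second after the job is handed in, while the arm keeps its last pose, push and grip.
It also fails if it takes over 56 s, if anything falls off the work surface, if the arm or the gripper's body presses on something with over 40 N, if the wrist force passes 120 N, or if a joint passes its speed limit or range.

## Working session

There is one attempt and no reset: what is moved stays moved. The work goes in short steps, Python scripts to look and compute and a tool call to move; the robot and the scene stay as the last step left them, time stands still between calls to the robot, and variables do not carry over. Pictures are saved under pics/ and viewed, at most 10 in all, crops included, and the job is handed in when it is done.

Besides the shell and the picture viewer there is one more tool, called after "Request:" as a command line: name --argument value ..., lists and objects as JSON in quotes. move_arm: Moves the arm, as the interface text tells. Its arguments: {"type":"object","properties":{"plan":{"type":"array","items":{"type":"object","properties":{"delta_pos":{"type":"array","items":{"type":"number"}},"turn":{"type":"array","items":{"type":"number"}},"fingers":{"type":"number"}}}},"force":{"type":"number"}},"required":["plan"]}

```bash
mkdir -p pics; cat > h.py <<'E'
import numpy as np, cv2
from scipy.spatial.transform import Rotation as Ro
from workcell import get_obs, camera
def pts(c):
    z=c["range_z"]; v,u=np.mgrid[:z.shape[0],:z.shape[1]]
    P=np.stack([(u-c["cx"])/c["fx"]*z,(v-c["cy"])/c["fy"]*z,z],-1)
    return P
def world(c,o=None):
    P=pts(c)
    if "R" in c: return (P-c["t"])@c["R"]
    T=c["tool_from_camera"]; R=Ro.from_quat(o["ee_rot"]).as_matrix()
    return (P@T[:3,:3].T+T[:3,3])@R.T+o["position"]
def save(c,n): cv2.imwrite("pics/"+n,c["color"][...,::-1])
E
python3 - <<'E'
from h import *
import pickle
o=get_obs(); print(o)
d={}
for n in ("scene","top"):
    d[n]=camera(n)
    print(n,d[n]["fx"],-d[n]["R"].T@d[n]["t"])
d["o"]=o
pickle.dump(d,open("d0.pkl","wb"))
cv2.imwrite("pics/a.png",cv2.resize(np.vstack([d["top"]["color"],d["scene"]["color"]])[...,::-1],None,fx=.78,fy=.78))
save(d["top"],"top.png")
E
```

```text
{'clock': 0.0, 'joint_pos': array([-1.30861955,  0.3328734 , -0.06470257,  1.46095907,  0.02160964,
        1.34986955, -0.08851243]), 'joint_velocities': array([ 0.00118856, -0.00041292,  0.00115684, -0.00227658, -0.00195259,
       -0.00157996,  0.00028812]), 'tau': array([-5.94479006e-04, -6.25446081e+01,  4.86305309e-02, -3.91602695e+01,
        1.61307055e-02,  9.89294291e-03, -7.49626196e-06]), 'position': array([0.17549717, 0.59949323, 0.24920648]), 'ee_rot': array([ 1.41901027e-01,  9.89880598e-01, -7.03857903e-04, -6.37001151e-05]), 'ft_force': array([ 0.14772721, -0.25601228, -0.10995198]), 'torque': array([ 0.00632999, -0.06247867, -0.03801558]), 'grasp_force': 0.0, 'grip_width': 0.9934247590481278}
scene 453.06496918797296 [-0.1209723  -0.65340001  0.57141732]
top 484.6814376060675 [0.4561999  0.0893067  1.30381759]
```

View pics/a.png

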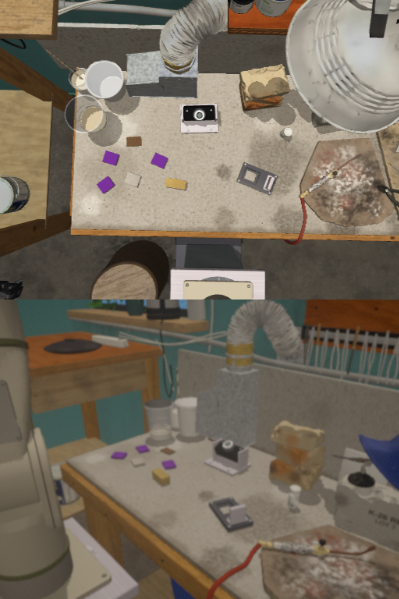

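The top view (at 0.78 scale) shows a light-grey slab at (133,180), three purple look-alikes at (111,158), (159,160) and (106,185), a brown tile at (134,142) and a yellow block at (176,184). The camera is at (200,115), the carrier at (258,177) and the vial at (288,132). I'll enlarge the work area to confirm which is the slab.

```bash
python3 - <<'E'
from h import *
import pickle
d=pickle.load(open("d0.pkl","rb")); c=d["top"]
im=c["color"][120:270,110:400,::-1]
cv2.imwrite("pics/crop.png",cv2.resize(im,None,fx=2.7,fy=2.7,interpolation=cv2.INTER_CUBIC))
W=world(c)
for n,(u,v) in dict(slab=(170,231),block=(225,236),tile=(172,181),cam=(255,147),car=(325,225),vial=(369,169),bench=(300,200)).items(): print(n,W[v,u].round(4),c["color"][v,u])
E
```

```text
slab [0.4479 0.2955 0.0098] [198 187 169]
block [0.438  0.1484 0.0265] [190 155  88]
tile [0.5817 0.2955 0.0062] [118  84  57]
cam [0.6669 0.0753 0.0778] [120 136 133]
car [ 0.473  -0.119  -0.0056] [182 170 152]
vial [ 0.6192 -0.221   0.0612] [236 231 219]
bench [ 0.5386 -0.0498  0.002 ] [197 186 167]
```

View pics/crop.png

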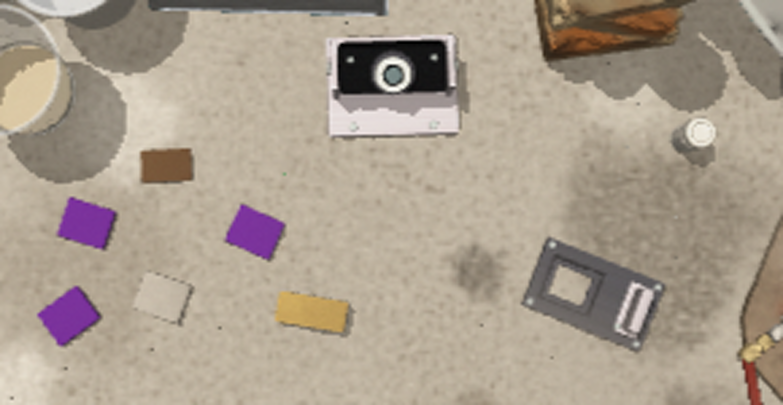

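The grey square at crop (163,297), full-image (170,230), is the slab: it is grey and about 40×48 mm. The purple squares, the brown tile (167,165) and the yellow block (313,312) don't fit the description. The carrier recess is at crop (571,284) and the lens at (393,75).

```bash
python3 - <<'E'
from h import *
import pickle
d=pickle.load(open("d0.pkl","rb")); c=d["top"]; W=world(c)
print(W[190:210,200:400,2].std(),np.median(W[195:215,200:400,2]))
for n,(u0,v0,u1,v1),(lo,hi) in [("slab",(155,215,185,245),(.006,.015)),("carrier",(300,203,360,255),(.008,.02)),("gripplate",(300,203,360,255),(.045,.065)),("block",(205,220,245,250),(.02,.03)),("cambody",(225,125,290,160),(.06,.1)),("vial",(350,150,385,185),(.05,.07))]:
    P=W[v0:v1,u0:u1].reshape(-1,3); P=P[(P[:,2]>lo)&(P[:,2]<hi)]
    (cx,cy),s,a=cv2.minAreaRect((P[:,:2]*1000).astype(np.float32)); print(n,len(P),round(cx),round(cy),np.round(s),round(a,1),P[:,2].mean().round(4))
    if n=="cambody":
        q,_,_,_=np.linalg.lstsq(np.c_[P[:,:2],np.ones(len(P))],P[:,2],rcond=None); print(q)
o=d["o"]; w=camera("wrist"); print(w["tool_from_camera"].round(4),w["fx"],w["cx"],w["cy"])
R=Ro.from_quat(o["ee_rot"]); 
print(R.inv().apply(np.array([.448,.2955,.25])-o["position"]))
E
```

```text
0.09202046304498522 -5.896320787527672e-05
slab 246 445 298 [63. 63.] 2.0 0.0097
carrier 806 464 -129 [125.  72.] 69.4 0.0129
gripplate 85 449 -168 [13. 44.] 68.5 0.0533
block 282 441 148 [68. 30.] 81.2 0.0254
cambody 655 677 74 [ 54. 117.] 2.8 0.0704
[-0.09353655  0.00570457  0.13331799]
vial 112 620 -221 [29. 27.] 67.1 0.0599
[[-1.100e-03 -9.635e-01 -2.678e-01  6.830e-02]
 [ 1.000e+00 -1.300e-03  5.000e-04 -2.000e-04]
 [-8.000e-04 -2.678e-01  9.635e-01 -1.235e-01]
 [ 0.000e+00  0.000e+00  0.000e+00  1.000e+00]] 274.11037673004154 255.81473436208367 192.49425103041952
[-0.34692959 -0.21519746 -0.0004642 ]
```

The manual's scale: turns go in shares of pi rad. Converting my numbers, 1.6 rad / 3.1416 = 0.5093.

Request:
move_arm --plan '[{"delta_pos": [-0.05,-0.03,0],"turn": [0,0,0.0541]},{"delta_pos": [-0.1,-0.06,0],"turn": [0,0,0.1082]},{"delta_pos": [-0.15,-0.09,0],"turn": [0,0,0.1623]},{"delta_pos": [-0.2,-0.12,0],"turn": [0,0,0.2165]},{"delta_pos": [-0.25,-0.15,0.02],"turn": [0,0,0.2706]},{"delta_pos": [-0.3,-0.18,0.04],"turn": [0,0,0.3247]},{"delta_pos": [-0.345,-0.213,0.07],"turn": [0,0,0.382]},{"delta_pos": [-0.345,-0.213,0.1],"turn": [0,0,0.4393]},{"delta_pos": [-0.345,-0.213,0.12],"turn": [0,0,0.4902]},{"delta_pos": [-0.345,-0.213,0.12],"turn": [0,0,0.5093]},{"delta_pos": [-0.345,-0.213,0.12],"turn": [0,0,0.5093]}]'

```text
validation failed for argument at $.pl...
```

```bash
python3 - <<'E'
from h import *
import pickle
o=get_obs(); c=camera("wrist"); pickle.dump((o,c),open("w1.pkl","wb")); save(c,"w1.png")
print(o["clock"],o["position"],o["ee_rot"],o["joint_pos"],o["ft_force"])
W=world(c,o)
m=((W[...,2]>.006)&(W[...,2]<.014)&(np.hypot(W[...,0]-.445,W[...,1]-.298)<.05)&(c["range_z"]>0)).astype(np.uint8)
n,l,s,ce=cv2.connectedComponentsWithStats(m); print(s,ce.round(1))
i=1+np.argmax(s[1:,4]); P=W[l==i]
print(cv2.minAreaRect((P[:,:2]*1000).astype(np.float32)),P.mean(0))
E
```

```text
0.15 [0.17552276 0.59956715 0.24943849] [ 1.41895477e-01  9.89881507e-01 -5.23330124e-04 -3.29574775e-05] [-1.30861935  0.33266942 -0.06470492  1.46074005  0.02163859  1.34992825
 -0.08850494] [ 0.63776325 -0.24700274  0.35899369]
[[     0      0    512    384 196608]] [[255.5 191.5]]Traceback (most recent call last):
  File "<stdin>", line 8, in <module>
    return _wrapfunc(a, 'argmax', axis=axis, out=out, **kwds)
    return bound(*args, **kwds)
ValueError: attempt to get argmax of an empty sequence
```

View pics/w1.png

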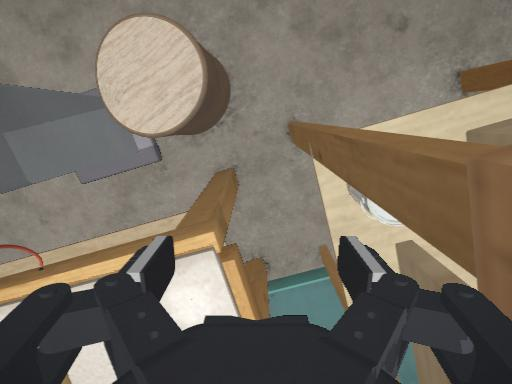

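The move was refused and the arm hasn't moved. The wrist view shows the floor beside the bench's left edge, with the fingers at (150,260) and (370,260). I'll retry with a "fingers" value in every row.

To row units: 1.6 rad / 3.1416 = 0.5093.

Request:
move_arm --plan '[{"delta_pos": [-0.05,-0.03,0],"turn": [0,0,0.0541],"fingers": 0.0},{"delta_pos": [-0.1,-0.06,0],"turn": [0,0,0.1082],"fingers": 0.0},{"delta_pos": [-0.15,-0.09,0],"turn": [0,0,0.1623],"fingers": 0.0},{"delta_pos": [-0.2,-0.12,0],"turn": [0,0,0.2165],"fingers": 0.0},{"delta_pos": [-0.25,-0.15,0.02],"turn": [0,0,0.2706],"fingers": 0.0},{"delta_pos": [-0.3,-0.18,0.04],"turn": [0,0,0.3247],"fingers": 0.0},{"delta_pos": [-0.345,-0.213,0.07],"turn": [0,0,0.382],"fingers": 0.0},{"delta_pos": [-0.345,-0.213,0.1],"turn": [0,0,0.4393],"fingers": 0.0},{"delta_pos": [-0.345,-0.213,0.12],"turn": [0,0,0.4902],"fingers": 0.0},{"delta_pos": [-0.345,-0.213,0.12],"turn": [0,0,0.5093],"fingers": 0.0},{"delta_pos": [-0.345,-0.213,0.12],"turn": [0,0,0.5093],"fingers": 0.0}]'

```text
clock: 1.58
position: [0.4468, 0.2985, 0.1298]
ee_rot: [0.809, 0.588, -0.0, 0.0]
ft_force: [0.0, -0.7, -0.0]
grip_width: 1.001
grasp_force: 0.0
```

```bash
python3 - <<'E'
from h import *
import pickle
o=get_obs(); c=camera("wrist"); pickle.dump((o,c),open("w1.pkl","wb")); save(c,"w1.png")
print(o["clock"],o["position"],o["ee_rot"],o["joint_pos"])
W=world(c,o)
m=((W[...,2]>.006)&(W[...,2]<.014)&(np.hypot(W[...,0]-.445,W[...,1]-.298)<.05)&(c["range_z"]>0)).astype(np.uint8)
m=cv2.morphologyEx(m,cv2.MORPH_OPEN,np.ones((3,3)))
n,l,s,ce=cv2.connectedComponentsWithStats(m); print(s,ce.round(1))
i=1+np.argmax(s[1:,4]); P=W[l==i]
print(cv2.minAreaRect((P[:,:2]*1000).astype(np.float32)),P.mean(0))
cv2.imwrite("pics/w2.png",np.hstack([c["color"][...,::-1],cv2.cvtColor(m*255,cv2.COLOR_GRAY2BGR)])[:,:800])
E
```

```text
1.575 [0.44676757 0.29846572 0.12982389] [ 8.08802148e-01  5.88080825e-01 -1.66380128e-04  2.78495160e-05] [-0.96525029  0.24564224  0.33144237  1.85387246 -0.0909279   1.0570649
 -0.91169739]
[[     0      0    512    384 194462]
 [   237    166     44     51   2146]] [[255.5 191.5]
 [258.7 191.1]]
((448.9193115234375, 298.2643127441406), (48.17012405395508, 39.72665023803711), 72.70140838623047) [0.44906703 0.29893335 0.00947314]
```

View pics/w2.png

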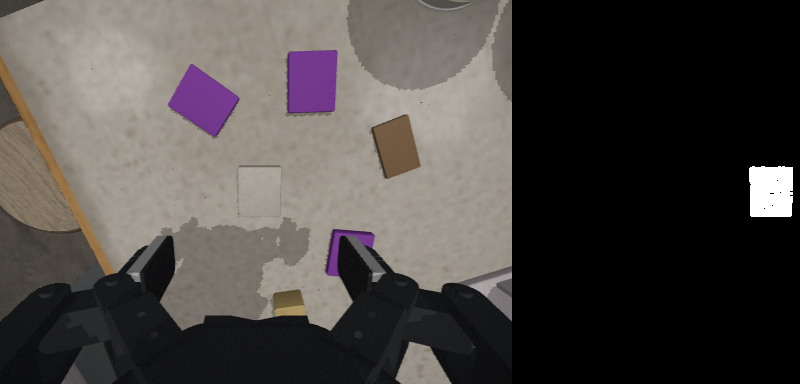

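The slab is at (259,191), measured 48×40 mm, and the fingers are nearly aligned with it. One purple piece is near the right finger at (350,253), so I'll narrow the fingers before descending. I'll use depth to find how far the fingertips reach.

To row units: -0.011 rad / 3.1416 = -0.0035.

Request:
move_arm --plan '[{"delta_pos": [0.001,0.002,0.03],"turn": [0,0,-0.0035],"fingers": 0.38},{"delta_pos": [0.001,0.002,0.06],"turn": [0,0,-0.0035],"fingers": 0.38},{"delta_pos": [0.001,0.002,0.085],"turn": [0,0,-0.0035],"fingers": 0.38},{"delta_pos": [0.001,0.002,0.09],"turn": [0,0,-0.0035],"fingers": 0.38},{"delta_pos": [0.001,0.002,0.09],"turn": [0,0,-0.0035],"fingers": 0.38}]'

```text
clock: 2.25
position: [0.4494, 0.299, 0.0406]
ee_rot: [0.806, 0.593, 0.0, -0.0]
ft_force: [0.9, -0.4, 0.5]
grip_width: 0.62
grasp_force: 0.0
```

```bash
cat > tip.py <<'E'
from h import *
def tips(c):
    T=c["tool_from_camera"]; Q=pts(c)@T[:3,:3].T+T[:3,3]
    m=(c["range_z"]>0)&(abs(Q[...,0])<.013)&(abs(Q[...,1])<.06)&(Q[...,2]>-.02)&(Q[...,2]<.03)
    for s in(-1,1):
        q=Q[m&(s*Q[...,1]>0)]; print(s,len(q),"zpct",np.percentile(q[:,2],[50,90,97,99]).round(4),"y of front",q[q[:,2]>np.percentile(q[:,2],95)-.004][:,1].min().round(4),q[:,1].max().round(4))
E
python3 - <<'E'
from tip import *
import pickle
o,c=pickle.load(open("w1.pkl","rb")); tips(c)
o=get_obs(); c=camera("wrist"); print(o["position"],o["grip_width"],o["ft_force"])
W=world(c,o); R=Ro.from_quat(o["ee_rot"])
T=c["tool_from_camera"]; Q=pts(c)@T[:3,:3].T+T[:3,3]
h=W[...,2]
m=(h>.006)&(h<.014)&(np.hypot(W[...,0]-.449,W[...,1]-.298)<.035)&(c["range_z"]>0)
P=W[m]; print(cv2.minAreaRect((P[:,:2]*1000).astype(np.float32)),Q[m].mean(0))
f=(h>.006)&(c["range_z"]>0)&(abs(Q[...,0])<.02)&(abs(Q[...,1])<.065)&(Q[...,2]>-.01)&(h>.013)
q=Q[f]; 
for s in(-1,1):
    k=q[q[:,1]*s>0]; print(s,len(k),k.min(0).round(4),k.max(0).round(4))
save(c,"w3.png")
E
```

```text
-1 1294 zpct [-0.0098  0.0008  0.0042  0.0053] y of front -0.0552 -0.0426
1 1302 zpct [-0.0097  0.0009  0.004   0.0054] y of front 0.0415 0.0562
[0.44937201 0.29904386 0.0406152 ] 0.619701579225149 [ 0.94316655 -0.38274706  0.48776   ]
((449.077392578125, 298.27105712890625), (48.2830810546875, 40.095523834228516), 72.1522216796875) [ 4.67051803e-04 -4.43546525e-05  3.11862971e-02]
-1 816 [-0.0113 -0.0408 -0.01  ] [ 0.0119 -0.0267  0.0164]
1 825 [-0.0121  0.0255 -0.01  ] [0.0115 0.0398 0.0159]
```

Request:
move_arm --plan '[{"delta_pos": [0,0,0.01],"turn": [0,0,0],"fingers": 0.4},{"delta_pos": [0,0,0.0185],"turn": [0,0,0],"fingers": 0.4},{"delta_pos": [0,0,0.0185],"turn": [0,0,0],"fingers": 0.6},{"delta_pos": [0,0,0.0185],"turn": [0,0,0],"fingers": 0.8},{"delta_pos": [0,0,0.0185],"turn": [0,0,0],"fingers": 0.8},{"delta_pos": [0,0,0.0185],"turn": [0,0,0],"fingers": 0.8}]' --force 30

```text
clock: 3.05
position: [0.4491, 0.2989, 0.0217]
ee_rot: [0.806, 0.592, 0.0, -0.0]
ft_force: [0.8, 0.2, 0.2]
grip_width: 0.458
grasp_force: 30.2
```

To row units: 0.056 rad / 3.1416 = 0.0178.

Request:
move_arm --plan '[{"delta_pos": [0,0,-0.05],"turn": [0,0,0],"fingers": 0.8},{"delta_pos": [-0.05,0.016,-0.1],"turn": [0,0,0.0064],"fingers": 0.8},{"delta_pos": [-0.105,0.033,-0.108],"turn": [0,0,0.0178],"fingers": 0.8},{"delta_pos": [-0.165,0.052,-0.108],"turn": [0,0,0.0178],"fingers": 0.8},{"delta_pos": [-0.22,0.07,-0.108],"turn": [0,0,0.0178],"fingers": 0.8},{"delta_pos": [-0.28,0.089,-0.108],"turn": [0,0,0.0178],"fingers": 0.8},{"delta_pos": [-0.335,0.106,-0.108],"turn": [0,0,0.0178],"fingers": 0.8},{"delta_pos": [-0.39,0.124,-0.108],"turn": [0,0,0.0178],"fingers": 0.8},{"delta_pos": [-0.44,0.14,-0.108],"turn": [0,0,0.0178],"fingers": 0.8},{"delta_pos": [-0.44,0.14,-0.108],"turn": [0,0,0.0178],"fingers": 0.8},{"delta_pos": [-0.44,0.14,-0.108],"turn": [0,0,0.0178],"fingers": 0.8}]'

```text
clock: 4.42
position: [0.4514, -0.1624, 0.1294]
ee_rot: [0.822, 0.569, 0.0, -0.0]
ft_force: [0.2, -0.6, -0.6]
grip_width: 0.451
grasp_force: 30.7
```

```bash
python3 - <<'E'
from h import *
import pickle
o=get_obs(); c=camera("wrist"); pickle.dump((o,c),open("w4.pkl","wb")); save(c,"w4.png")
print(o["clock"],o["position"],o["ee_rot"],o["grip_width"],o["grasp_force"])
W=world(c,o); h=W[...,2]; T=c["tool_from_camera"]; Q=pts(c)@T[:3,:3].T+T[:3,3]
v=c["range_z"]>0
s=v&(abs(Q[...,2]-.012)<.012)&(np.hypot(Q[...,0],Q[...,1])<.06)
m=v&(h>.009)&(h<.0175)&(np.hypot(W[...,0]-.464,W[...,1]+.129)<.1)
P=W[m]; print(m.sum(),cv2.minAreaRect((P[:,:2]*1000).astype(np.float32)),np.median(P[:,2]))
E
```

```text
4.425 [ 0.45138261 -0.1624281   0.1294109 ] [ 8.22032769e-01  5.69440133e-01  7.41762656e-05 -2.38880868e-04] 0.4513306959449083 30.69859743118286
6934 ((480.0612487792969, -135.22784423828125), (123.5250244140625, 114.27286529541016), 69.12152099609375) 0.01258627931927462
```

View pics/w4.png

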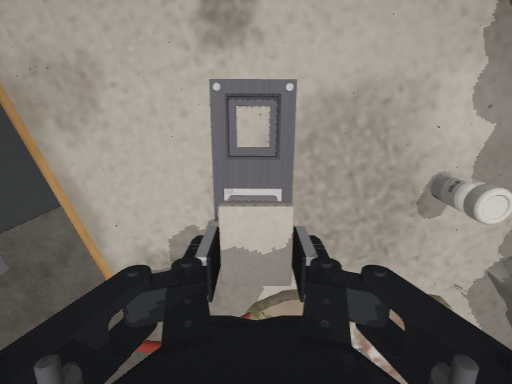

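The recess is at (253,126), with the grip plate behind the held slab at (256,245). The vial is well clear at (470,195). Next I'll measure the recess and the slab in the hand.

```bash
python3 - <<'E'
from h import *
import pickle
o,c=pickle.load(open("w4.pkl","rb"))
W=world(c,o); h=W[...,2]; T=c["tool_from_camera"]; Q=pts(c)@T[:3,:3].T+T[:3,3]
v=c["range_z"]>0
m=(v&(h>.009)&(h<.0165)).astype(np.uint8); m[186:]=0; m[:,:200]=0; m[:,310:]=0
m=cv2.morphologyEx(m,cv2.MORPH_OPEN,np.ones((3,3)))
n,l,s,_=cv2.connectedComponentsWithStats(m); i=1+np.argmax(s[1:,4]); m=(l==i).astype(np.uint8)
P=Q[m>0]; print(s[i],np.median(h[m>0]))
r=cv2.minAreaRect((P[:,:2]*1000).astype(np.float32)); print("plate(front part)",r)
cs,hi=cv2.findContours(m,cv2.RETR_CCOMP,cv2.CHAIN_APPROX_NONE)
# hole: floor+window region; project pixels to plane of top face h=13mm
def ray(px,z):
    d=np.c_[(px[:,0]-c["cx"])/c["fx"],(px[:,1]-c["cy"])/c["fy"],np.ones(len(px))]@T[:3,:3].T
    zt=o["position"][2]-z
    return T[:3,3]+d*((zt-T[2,3])/d[:,2])[:,None]
for k,cc in enumerate(cs):
    if hi[0][k][3]>=0 and len(cc)>60:
        q=ray(cc[:,0,:].astype(float),.013); print("hole",cv2.minAreaRect((q[:,:2]*1000).astype(np.float32)))
        print(q.min(0),q.max(0))
# dark window mask: bright pixels inside hole -> window at h=3mm
g=c["color"].min(2)
wm=np.zeros_like(m); wm[95:160,225:285]=(g[95:160,225:285]>125)
n,l,s,_=cv2.connectedComponentsWithStats(wm); i=1+np.argmax(s[1:,4])
q=ray(np.argwhere(l==i)[:,::-1].astype(float),.003); print("window at lower ledge edge",cv2.minAreaRect((q[:,:2]*1000).astype(np.float32)),s[i])
# slab in hand
sm=v&(abs(Q[...,1])<.024)&(Q[...,0]>-.04)&(Q[...,0]<.04)&(Q[...,2]>.0)&(Q[...,2]<.03)
S=Q[sm]; zt=np.median(S[:,2]); S=S[abs(S[:,2]-zt)<.003]
print("slab top z",zt,cv2.minAreaRect((S[:,:2]*1000).astype(np.float32)),S.mean(0)); 
print(np.linalg.lstsq(np.c_[S[:,:2],np.ones(len(S))],S[:,2],rcond=None)[0])
E
```

```text
[ 209   79   88  107 5928] 0.0125203666330456
plate(front part) ((52.4853515625, -3.5642623901367188), (89.7486343383789, 72.22477722167969), 0.21558953821659088)
hole ((59.084957122802734, -3.50506591796875), (51.34586715698242, 44.14920425415039), 0.06765523552894592)
[ 0.0333954  -0.02560275  0.1164109 ] [0.08478243 0.01856056 0.1164109 ]
window at lower ledge edge ((59.184024810791016, -3.3826427459716797), (34.48899841308594, 29.457664489746094), 0.058803118765354156) [ 236  106   34   41 1321]
slab top z 0.011087549532077579 ((-0.5649776458740234, -0.012271881103515625), (48.956668853759766, 47.71723175048828), 0.5288017988204956) [ 0.0013789  -0.00062032  0.01111159]
[0.00305672 0.00015619 0.01110747]
```

To row units: 0.002 rad / 3.1416 = 0.0006.

Request:
move_arm --plan '[{"delta_pos": [0.03,-0.002,0],"turn": [0,0,0.0006],"fingers": 0.8},{"delta_pos": [0.059,-0.0035,0.01],"turn": [0,0,0.0006],"fingers": 0.8},{"delta_pos": [0.059,-0.0035,0.04],"turn": [0,0,0.0006],"fingers": 0.8},{"delta_pos": [0.059,-0.0035,0.065],"turn": [0,0,0.0006],"fingers": 0.8},{"delta_pos": [0.059,-0.0035,0.08],"turn": [0,0,0.0006],"fingers": 0.8},{"delta_pos": [0.059,-0.0035,0.087],"turn": [0,0,0.0006],"fingers": 0.8},{"delta_pos": [0.059,-0.0035,0.087],"turn": [0,0,0.0006],"fingers": 0.8}]'

```text
clock: 5.35
position: [0.469, -0.1062, 0.0426]
ee_rot: [0.822, 0.569, 0.0, -0.0]
ft_force: [-0.8, 0.8, -0.3]
grip_width: 0.458
grasp_force: 30.7
```

```bash
python3 - <<'E'
from h import *
o=get_obs(); c=camera("wrist")
print(o["clock"],o["position"],o["ee_rot"])
T=c["tool_from_camera"]; Q=pts(c)@T[:3,:3].T+T[:3,3]; W=world(c,o); h=W[...,2]; v=c["range_z"]>0
a=v&(abs(Q[...,2]-.0115)<.003)&(abs(Q[...,1])<.015)&(abs(Q[...,0])<.05)
print("slab x",np.percentile(Q[a][:,0],[0.5,99.5]), Q[a].shape)
p=v&(abs(h-.0125)<.003)&(abs(Q[...,0])<.08)&(abs(Q[...,1])<.06)&(Q[...,0]>.025)
r=cv2.minAreaRect((Q[p][:,:2]*1000).astype(np.float32)); print("plate",r, Q[p].max(0))
b=v&(abs(Q[...,2]-.0115)<.003)&(Q[...,0]>.014)&(Q[...,0]<.022)&(abs(Q[...,1])<.03); print("slab y",np.percentile(Q[b][:,1],[0.5,99.5]))
cv2.imwrite("pics/w5.png",cv2.resize(c["color"][100:320,130:390,::-1],None,fx=2.5,fy=2.5))
E
```

```text
5.35 [ 0.46898337 -0.10622771  0.04260254] [ 8.22466936e-01  5.68812919e-01  2.02631665e-05 -4.52622580e-05]
slab x [-0.02385243  0.02349003] (4549, 3)
plate ((32.01169967651367, -0.082275390625), (13.980998992919922, 72.10582733154297), 0.004627450834959745) [0.0390025  0.03597076 0.0329884 ]
slab y [-0.02024412  0.01916106]
```

View pics/w5.png

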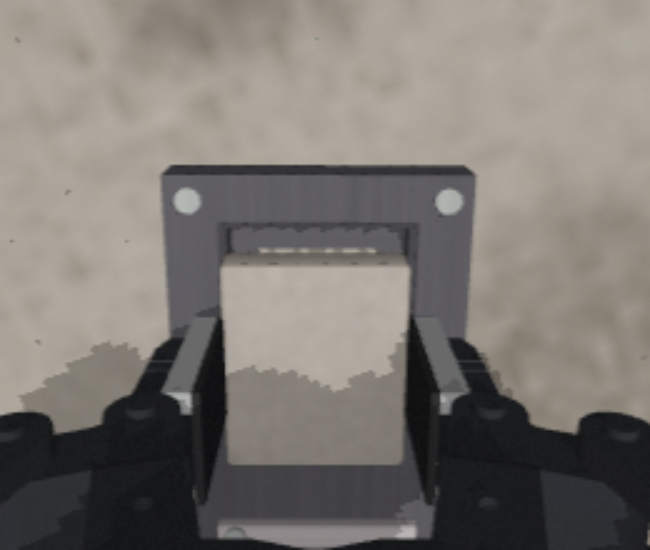

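The slab, top edge at crop row 255, sits square over the recess and is centred to about 0.5 mm. I'll lower it in and release.

Request:
move_arm --plan '[{"delta_pos": [0.0005,0.0004,0.004],"turn": [0,0,0],"fingers": 0.8},{"delta_pos": [0.0005,0.0004,0.008],"turn": [0,0,0],"fingers": 0.8},{"delta_pos": [0.0005,0.0004,0.011],"turn": [0,0,0],"fingers": 0.8},{"delta_pos": [0.0005,0.0004,0.011],"turn": [0,0,0],"fingers": 0.8}]'

```text
clock: 5.9
position: [0.4692, -0.1061, 0.0313]
ee_rot: [0.823, 0.569, -0.0, -0.0]
ft_force: [-0.7, 0.3, -1.1]
grip_width: 0.455
grasp_force: 30.7
```

Request:
move_arm --plan '[{"delta_pos": [0,0,0],"turn": [0,0,0],"fingers": 0.35},{"delta_pos": [0,0,0],"turn": [0,0,0],"fingers": 0.35},{"delta_pos": [0,0,-0.015],"turn": [0,0,0],"fingers": 0.35},{"delta_pos": [0,0,-0.04],"turn": [0,0,0],"fingers": 0.5},{"delta_pos": [0,0,-0.04],"turn": [0,0,0],"fingers": 1.0},{"delta_pos": [0,0,-0.04],"turn": [0,0,0],"fingers": 1.0},{"delta_pos": [0,0,-0.04],"turn": [0,0,0],"fingers": 1.0},{"delta_pos": [0,0,-0.04],"turn": [0,0,0],"fingers": 1.0}]'

```text
clock: 6.9
position: [0.4691, -0.1061, 0.0711]
ee_rot: [0.823, 0.569, -0.0, -0.0]
ft_force: [0.2, 0.0, 0.2]
grip_width: 0.005
grasp_force: 0.0
```

```bash
cat > flush.py <<'E'
from h import *
o=get_obs(); c=camera("wrist")
print(o["clock"],o["position"],o["grip_width"])
T=c["tool_from_camera"]; Q=pts(c)@T[:3,:3].T+T[:3,3]; h=world(c,o)[...,2]; v=c["range_z"]>0
m=lambda x0,x1,y0,y1: h[v&(Q[...,0]>x0)&(Q[...,0]<x1)&(Q[...,1]>y0)&(Q[...,1]<y1)&(h<.03)]
for n,b in dict(far=(.014,.022,-.015,.015),near=(-.022,-.014,-.018,.018),left=(-.02,.02,-.019,-.013),right=(-.02,.02,.013,.019),plate_far=(.029,.037,-.03,.03),plateL=(-.02,.02,-.034,-.026),plateR=(-.02,.02,.026,.034)).items():
    q=m(*b); print(n,len(q),np.median(q).round(4) if len(q) else None)
E
python3 flush.py
```

```text
6.9 [ 0.46905695 -0.10608614  0.07106698] 0.004521348822321495
far 506 0.0126
near 9 0.0125
left 385 0.0125
right 391 0.0125
plate_far 1027 0.0125
plateL 599 0.0126
plateR 605 0.0125
```

Request:
move_arm --plan '[{"delta_pos": [0,0,0.02],"turn": [0,0,0],"fingers": 1.0},{"delta_pos": [0,0,0.034],"turn": [0,0,0],"fingers": 1.0},{"delta_pos": [0,0,0.037],"turn": [0,0,0],"fingers": 1.0},{"delta_pos": [0,0,0.039],"turn": [0,0,0],"fingers": 1.0},{"delta_pos": [0,0,0.04],"turn": [0,0,0],"fingers": 1.0},{"delta_pos": [0,0,0.04],"turn": [0,0,0],"fingers": 1.0}]'

```text
clock: 7.7
position: [0.4697, -0.1062, 0.0319]
ee_rot: [0.823, 0.569, 0.0, 0.0]
ft_force: [-0.7, 0.2, 1.9]
grip_width: -0.001
grasp_force: 1.0
```

Request:
move_arm --plan '[{"delta_pos": [0,0,0.002],"turn": [0,0,0],"fingers": 1.0},{"delta_pos": [0,0,0.004],"turn": [0,0,0],"fingers": 1.0},{"delta_pos": [0,0,0.004],"turn": [0,0,0],"fingers": 1.0},{"delta_pos": [0,0,0.004],"turn": [0,0,0],"fingers": 1.0}]'

```text
clock: 8.2
position: [0.47, -0.1063, 0.0314]
ee_rot: [0.823, 0.568, 0.001, -0.001]
ft_force: [-27.1, 5.2, 73.2]
grip_width: -0.003
grasp_force: 36.7
```

To row units: -0.34 rad / 3.1416 = -0.1082.

Request:
move_arm --plan '[{"delta_pos": [0,0,-0.04],"turn": [0,0,0],"fingers": 0.8},{"delta_pos": [0,0,-0.09],"turn": [0,0,-0.0541],"fingers": 0.4},{"delta_pos": [0.03,0.002,-0.14],"turn": [0,0,-0.1082],"fingers": 0.2},{"delta_pos": [0.07,0.004,-0.19],"turn": [0,0,-0.1623],"fingers": 0.2},{"delta_pos": [0.12,0.007,-0.19],"turn": [0,0,-0.2196],"fingers": 0.2},{"delta_pos": [0.17,0.01,-0.19],"turn": [0,0,-0.2737],"fingers": 0.2},{"delta_pos": [0.17,0.01,-0.19],"turn": [0,0,-0.331],"fingers": 0.2},{"delta_pos": [0.17,0.01,-0.19],"turn": [0,0,-0.3883],"fingers": 0.2},{"delta_pos": [0.17,0.01,-0.19],"turn": [0,0,-0.4456],"fingers": 0.2},{"delta_pos": [0.17,0.01,-0.19],"turn": [0,0,-0.4997],"fingers": 0.2},{"delta_pos": [0.17,0.01,-0.19],"turn": [0,0,-0.4997],"fingers": 0.2},{"delta_pos": [0.17,0.01,-0.19],"turn": [0,0,-0.4997],"fingers": 0.2}]'

```text
clock: 9.7
position: [0.5388, 0.0494, 0.2176]
ee_rot: [0.182, 0.983, 0.0, 0.0]
ft_force: [-0.2, -0.4, -0.5]
grip_width: 0.799
grasp_force: 0.0
```

```bash
python3 - <<'E'
from h import *
import pickle
o=get_obs(); c=camera("wrist"); pickle.dump((o,c),open("w6.pkl","wb"))
print(o["clock"],o["position"],o["ee_rot"],o["joint_pos"],o["ft_force"])
save(c,"w6.png")
E
```

```text
9.7 [0.53878969 0.04936716 0.21757669] [1.81846107e-01 9.83326994e-01 1.12232806e-04 5.96902432e-05] [-0.58778078  0.16961866  0.46138191  1.75251048 -0.07979164  1.23771349
  1.09905764] [-0.17717481 -0.40857527 -0.45859783]
```

View pics/w6.png

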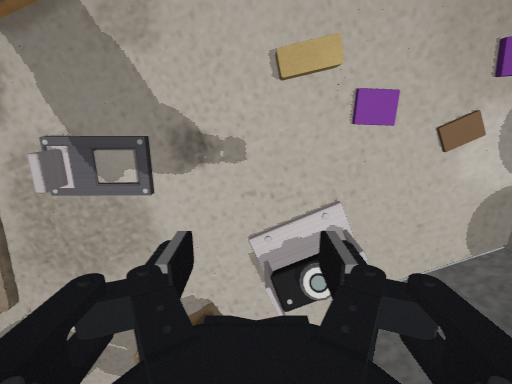

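The view shows the carrier at (115,165), the block at (310,56), and the lens ring at (318,281), partly behind the right finger. I'll shift forward to get an unobstructed view of the lens and body.

To row units: 0.2 rad / 3.1416 = 0.0637.

Request:
move_arm --plan '[{"delta_pos": [-0.05,0.02,0],"turn": [0,0,0.0318],"fingers": 0.2},{"delta_pos": [-0.09,0.045,0],"turn": [0,0,0.0637],"fingers": 0.2},{"delta_pos": [-0.09,0.045,0],"turn": [0,0,0.0637],"fingers": 0.2},{"delta_pos": [-0.09,0.045,0],"turn": [0,0,0.0637],"fingers": 0.2}]'

```text
clock: 10.25
position: [0.6385, 0.0593, 0.2172]
ee_rot: [0.278, 0.961, -0.0, -0.0]
ft_force: [0.2, 0.3, 0.1]
grip_width: 0.794
grasp_force: 0.0
```

```bash
python3 - <<'E'
from h import *
import pickle
o=get_obs(); c=camera("wrist"); pickle.dump((o,c),open("w7.pkl","wb"))
print(o["clock"],o["position"],o["ee_rot"])
save(c,"w7.png")
E
```

```text
10.25 [0.63851402 0.05927919 0.21716149] [ 2.77662531e-01  9.60678551e-01 -3.92997640e-04 -2.94095649e-04]
```

View pics/w7.png

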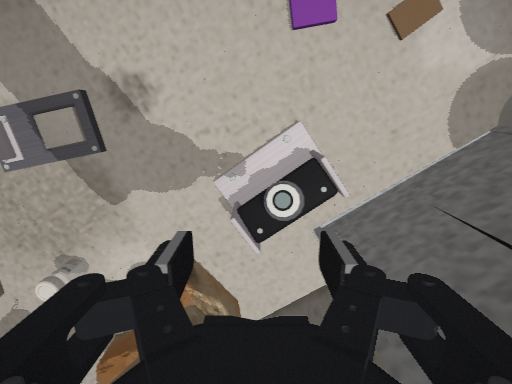

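The lens ring is unobstructed at (284,201). The black face has its corners at about (237,208), (316,158), (340,190) and (258,242). I'll fit the face plane and axes.

```bash
python3 - <<'E'
from h import *
import pickle
o,c=pickle.load(open("w7.pkl","rb")); W=world(c,o); h=W[...,2]; v=c["range_z"]>0
col=c["color"].astype(int); T=c["tool_from_camera"]; R=Ro.from_quat(o["ee_rot"]).as_matrix()
dark=(col.max(2)<60)&v&(h>.05)&(h<.1); dark[:140]=0; dark[250:]=0; dark[:,:225]=0; dark[:,350:]=0
n,l,s,_=cv2.connectedComponentsWithStats(dark.astype(np.uint8)); i=1+np.argmax(s[1:,4]); k=l==i; print("dark",s[i])
P=W[k]; 
for it in range(4):
    ct=P.mean(0); u,sv,vt=np.linalg.svd(P-ct,full_matrices=False); nrm=vt[2]*np.sign(vt[2,2]); d=(P-ct)@nrm; P=P[abs(d)<max(2*d.std(),.0008)]
print("n",nrm,"tilt",np.arccos(nrm[2]),"heading",np.degrees(np.arctan2(nrm[1],nrm[0])),len(P),d.std(),"ct",ct)
def rays(px): 
    D=np.c_[(px[:,0]-c["cx"])/c["fx"],(px[:,1]-c["cy"])/c["fy"],np.ones(len(px))]@T[:3,:3].T@R.T
    return R@T[:3,3]+o["position"],D
def onplane(px,n,p0):
    O,D=rays(px); return O+D*(((p0-O)@n)/(D@n))[:,None]
# body outline (filled) on the face plane
yl=np.cross([0,0,1],nrm); yl/=np.linalg.norm(yl); xl=np.cross(yl,nrm)
cs,_=cv2.findContours(k.astype(np.uint8),cv2.RETR_EXTERNAL,cv2.CHAIN_APPROX_NONE); cc=max(cs,key=len)[:,0].astype(float)
q=onplane(cc,nrm,ct); A=np.c_[(q-ct)@xl,(q-ct)@yl]; r=cv2.minAreaRect((A*1000).astype(np.float32)); print("face rect (x,y) mm",r,"yl",yl, "centre",ct+r[0][0]/1e3*xl+r[0][1]/1e3*yl)
# white ring
w=(col.min(2)>185); w[:175]=0; w[228:]=0; w[:,:258]=0; w[:,310:]=0
n,l,s,_=cv2.connectedComponentsWithStats(w.astype(np.uint8)); i=1+np.argmax(s[1:,4])
cs,_=cv2.findContours((l==i).astype(np.uint8),cv2.RETR_EXTERNAL,cv2.CHAIN_APPROX_NONE)
e=cv2.fitEllipse(max(cs,key=len)); print("ring",s[i],e,"depth h",np.median(h[l==i]))
O,D=rays(np.array([e[0]]))
for z in(.076,.079,.085): print(z,(O+D*((z-O[2])/D[:,2])[:,None])[0])
g=l==i; print("ring median pt",W[g].mean(0), "plane offset mm",1e3*((W[g].mean(0)-ct)@nrm))
# recess flushness
m=v&(abs(h-.0125)<.003)&(np.hypot(W[...,0]-.4695,W[...,1]+.106)<.02); m2=v&(np.hypot(W[...,0]-.4695,W[...,1]+.106)<.012); print("slab h",np.median(h[m2]),m2.sum())
E
```

```text
dark [ 237  158  101   85 2690]
n [-0.38477088 -0.01897983  0.92281696] tilt 0.39546648370691084 heading -177.1760254483775 2338 0.000660520290464013 ct [0.67018421 0.07734719 0.06221778]
face rect (x,y) mm ((0.07374763488769531, 1.7138252258300781), (102.47006225585938, 45.108890533447266), 89.95746612548828) yl [ 0.0492677  -0.99878561  0.        ] centre [0.67020067 0.07563209 0.06218937]
ring [267 184  32  33 462] ((282.5722961425781, 200.14842224121094), (31.374797821044922, 31.83217430114746), 171.54336547851562) depth h 0.07910624342427162
0.076 [0.66397453 0.07477753 0.076     ]
0.079 [0.66303129 0.07501287 0.079     ]
0.085 [0.66114483 0.07548353 0.085     ]
ring median pt [0.66295723 0.07528547 0.080094  ] plane offset mm 19.316341003324947
slab h 0.012384320813389804 336
```

To row units: -0.202 rad / 3.1416 = -0.0643.

Request:
move_arm --plan '[{"delta_pos": [0.008,-0.055,0],"turn": [0,0,-0.0318],"fingers": 0.3},{"delta_pos": [0.016,-0.11,0],"turn": [0,0,-0.0643],"fingers": 0.3},{"delta_pos": [0.024,-0.165,0],"turn": [0,0,-0.0643],"fingers": 0.3},{"delta_pos": [0.032,-0.22,0.02],"turn": [0,0,-0.0643],"fingers": 0.3},{"delta_pos": [0.04,-0.27,0.05],"turn": [0,0,-0.0643],"fingers": 0.3},{"delta_pos": [0.042,-0.294,0.087],"turn": [0,0,-0.0643],"fingers": 0.3},{"delta_pos": [0.042,-0.294,0.087],"turn": [0,0,-0.0643],"fingers": 0.3},{"delta_pos": [0.042,-0.294,0.087],"turn": [0,0,-0.0643],"fingers": 0.3}]'

```text
clock: 11.3
position: [0.4476, -0.1661, 0.1317]
ee_rot: [0.179, 0.984, 0.0, 0.001]
ft_force: [0.4, 0.2, -0.1]
grip_width: 0.7
grasp_force: 0.0
```

```bash
python3 - <<'E'
from h import *
import pickle
o=get_obs(); c=camera("wrist"); pickle.dump((o,c),open("w8.pkl","wb")); save(c,"w8.png")
print(o["clock"],o["position"],o["ee_rot"],o["joint_pos"])
W=world(c,o); h=W[...,2]; T=c["tool_from_camera"]; Q=pts(c)@T[:3,:3].T+T[:3,3]; v=c["range_z"]>0
for n,lo,hi in(("grip",.048,.06),("plate",.010,.0155)):
    m=(v&(h>lo)&(h<hi)&(np.hypot(W[...,0]-.462,W[...,1]+.13)<.09)).astype(np.uint8)
    if n=="grip": m&=(np.hypot(Q[...,0],Q[...,1])<.035)
    m=cv2.morphologyEx(m,cv2.MORPH_OPEN,np.ones((2,2),np.uint8))
    nn,l,s,ce=cv2.connectedComponentsWithStats(m); i=1+np.argmax(s[1:,4])
    q=Q[l==i]; print(n,s[i],cv2.minAreaRect((q[:,:2]*1000).astype(np.float32)),np.median(h[l==i]),q[:,:2].min(0),q[:,:2].max(0))
E
```

```text
11.3 [ 0.44756918 -0.16605334  0.13170689] [1.78613986e-01 9.83918687e-01 4.86787042e-04 9.07489580e-04] [-0.31570225  0.11445091  0.61473606  2.01215879 -0.07802426  1.0354446
  1.54733643]
grip [247 178  16  55 809] ((11.742294311523438, -0.301816463470459), (113.06880187988281, 13.077786445617676), 0.15269841253757477) 0.054084361328766206 [-0.04477972 -0.00698596] [0.06827664 0.00609627]
plate [ 232  154  141   76 8390] ((12.975711822509766, 43.628570556640625), (109.7166976928711, 130.19561767578125), 0.574895441532135) 0.012472272922564469 [-0.04148601 -0.02200971] [0.06827664 0.10882525]
```

View pics/w8.png

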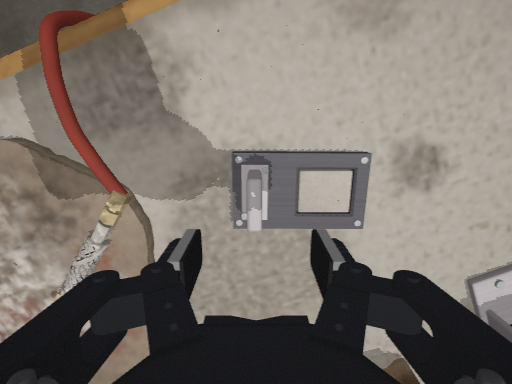

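The slab sits in the recess at (325,191), and the grip plate stands at (255,200) between the finger lines. I'll refine the offsets robustly.

```bash
python3 - <<'E'
from h import *
import pickle
o,c=pickle.load(open("w8.pkl","rb"))
W=world(c,o); h=W[...,2]; T=c["tool_from_camera"]; Q=pts(c)@T[:3,:3].T+T[:3,3]; v=c["range_z"]>.05
def rect(m):
    m=cv2.erode(cv2.dilate(cv2.erode(m.astype(np.uint8),np.ones((3,3))),np.ones((3,3))),np.ones((1,1)))
    n,l,s,_=cv2.connectedComponentsWithStats(m); i=1+np.argmax(s[1:,4]); q=Q[(l==i)&v]; return cv2.minAreaRect((q[:,:2]*1000).astype(np.float32)),len(q)
near=(abs(Q[...,0])<.06)
print(rect(v&near&(h>.05)&(h<.06)&(abs(Q[...,1])<.025)))
print(rect(v&near&(h>.0105)&(h<.0145)&(Q[...,1]<.12)))
g=c["color"].astype(int); dk=v&near&(h>.0105)&(h<.0145)&(g.max(2)<115)&(Q[...,1]>.0)
print(rect(dk))
sl=v&near&(h>.0105)&(h<.0145)&(g.min(2)>140)&(Q[...,1]>.03)&(Q[...,1]<.1); print("slab",rect(sl),np.median(h[sl]))
E
```

```text
(((1.7722244262695312, -1.8155956268310547), (11.498344421386719, 42.98386764526367), 89.7040023803711), 799)
(((1.0583152770996094, 40.00202560424805), (72.35070037841797, 124.94154357910156), 0.07102806121110916), 6066)
(((1.0422248840332031, 50.93431091308594), (72.34660339355469, 101.73536682128906), 0.061721090227365494), 4954)
slab (((1.572580337524414, 62.930877685546875), (46.95454788208008, 38.85369110107422), 89.9407958984375), 2058) 0.01252773796133129
```

To row units: -0.001 rad / 3.1416 = -0.0003.

Request:
move_arm --plan '[{"delta_pos": [0.0012,-0.0016,0.03],"turn": [0,0,-0.0003],"fingers": 0.35},{"delta_pos": [0.0012,-0.0016,0.06],"turn": [0,0,-0.0003],"fingers": 0.35},{"delta_pos": [0.0012,-0.0016,0.082],"turn": [0,0,-0.0003],"fingers": 0.35},{"delta_pos": [0.0012,-0.0016,0.09],"turn": [0,0,-0.0003],"fingers": 0.45},{"delta_pos": [0.0012,-0.0016,0.09],"turn": [0,0,-0.0003],"fingers": 0.7},{"delta_pos": [0.0012,-0.0016,0.09],"turn": [0,0,-0.0003],"fingers": 0.8},{"delta_pos": [0.0012,-0.0016,0.09],"turn": [0,0,-0.0003],"fingers": 1.0},{"delta_pos": [0.0012,-0.0016,0.09],"turn": [0,0,-0.0003],"fingers": 1.0},{"delta_pos": [0.0012,-0.0016,0.09],"turn": [0,0,-0.0003],"fingers": 1.0}]' --force 90

```text
clock: 12.48
position: [0.446, -0.1678, 0.0416]
ee_rot: [0.178, 0.984, 0.0, 0.001]
ft_force: [-1.1, 1.6, 5.4]
grip_width: 0.125
grasp_force: 87.8
```

```bash
cat > tgt.py <<'E'
from h import *
o=get_obs(); R=Ro.from_quat(o["ee_rot"]); p=o["position"]
a=np.radians(-177.18); n=np.array([np.sin(.4)*np.cos(a),np.sin(.4)*np.sin(a),np.cos(.4)])
L=np.array([.663,.0751,.079]); cx=np.cross(n,[0,0,1]); cx/=np.linalg.norm(cx); cx*=np.sign(cx[1])
tcp=L+.1*n-.003*n-.065*cx+.042*n
Rt=Ro.from_matrix(np.c_[np.cross(cx,-n),cx,-n])
if __name__=="__main__":
    print("tcp",tcp,"quat",Rt.as_quat(),"now",p)
    print("delta tool",R.inv().apply(tcp-p),"turn",(R.inv()*Rt).as_rotvec())
    for w in ([p[0],p[1],.21],[.5,-.08,.25],[.56,-.03,.27]): print(w,R.inv().apply(np.array(w)-p).round(4))
E
python3 tgt.py
```

```text
tcp [0.6121343  0.00751564 0.20702748] quat [-0.02411616  0.97976982  0.00488859  0.19860918] now [ 0.44601122 -0.16781571  0.04162404]
delta tool [-0.09433781  0.22264228 -0.16500622] turn [-0.08091777 -0.39241069 -0.40236377]
[np.float64(0.4460112191665666), np.float64(-0.16781571337336876), 0.21] [-0.0003  0.0002 -0.1684]
[0.5, -0.08, 0.25] [-0.0201  0.1014 -0.2082]
[0.56, -0.03, 0.27] [-0.0588  0.1693 -0.2281]
```

To row units: -0.402 rad / 3.1416 = -0.128.

Request:
move_arm --plan '[{"delta_pos": [0,0,-0.02],"turn": [0,0,0],"fingers": 1.0},{"delta_pos": [0,0,-0.06],"turn": [0,0,0],"fingers": 1.0},{"delta_pos": [0,0,-0.1],"turn": [0,0,0],"fingers": 1.0},{"delta_pos": [0,0.01,-0.14],"turn": [0,0,0],"fingers": 1.0},{"delta_pos": [-0.006,0.04,-0.175],"turn": [-0.0032,-0.0127,-0.0127],"fingers": 1.0},{"delta_pos": [-0.015,0.07,-0.2],"turn": [-0.0064,-0.0318,-0.0318],"fingers": 1.0},{"delta_pos": [-0.03,0.1,-0.22],"turn": [-0.0111,-0.0541,-0.0541],"fingers": 1.0},{"delta_pos": [-0.045,0.13,-0.225],"turn": [-0.0159,-0.0764,-0.0764],"fingers": 1.0},{"delta_pos": [-0.06,0.16,-0.225],"turn": [-0.0207,-0.0987,-0.1019],"fingers": 1.0},{"delta_pos": [-0.075,0.19,-0.22],"turn": [-0.0239,-0.1146,-0.1178],"fingers": 1.0},{"delta_pos": [-0.085,0.21,-0.21],"turn": [-0.0258,-0.1248,-0.128],"fingers": 1.0},{"delta_pos": [-0.09,0.218,-0.2],"turn": [-0.0258,-0.1248,-0.128],"fingers": 1.0}]'

```text
clock: 13.98
position: [0.606, 0.0057, 0.2395]
ee_rot: [-0.025, 0.98, 0.005, 0.197]
ft_force: [-0.3, -0.2, -3.1]
grip_width: 0.127
grasp_force: 88.2
```

```bash
python3 tgt.py
```

```text
tcp [0.6121343  0.00751564 0.20702748] quat [-0.02411616  0.97976982  0.00488859  0.19860918] now [0.60600776 0.00571909 0.23954802]
delta tool [0.00684696 0.00149419 0.03239188] turn [ 0.00024806 -0.00301532  0.00134338]
[np.float64(0.606007760923191), np.float64(0.005719093288050398), 0.21] [0.0114 0.     0.0273]
[0.5, -0.08, 0.25] [ 0.0976 -0.0803 -0.0522]
[0.56, -0.03, 0.27] [ 0.0323 -0.0334 -0.0465]
```

To row units: -0.003 rad / 3.1416 = -0.001.

Request:
move_arm --plan '[{"delta_pos": [0.003,0.0007,0.012],"turn": [0,-0.0003,0],"fingers": 1.0},{"delta_pos": [0.005,0.001,0.024],"turn": [0,-0.0006,0.0003],"fingers": 1.0},{"delta_pos": [0.0068,0.0015,0.032],"turn": [0,-0.001,0.0003],"fingers": 1.0},{"delta_pos": [0.0068,0.0015,0.032],"turn": [0,-0.001,0.0003],"fingers": 1.0},{"delta_pos": [0.0068,0.0015,0.032],"turn": [0,-0.001,0.0003],"fingers": 1.0}]'

```text
clock: 14.6
position: [0.6121, 0.0063, 0.2088]
ee_rot: [-0.023, 0.98, 0.005, 0.199]
ft_force: [-0.4, 0.1, -3.4]
grip_width: 0.126
grasp_force: 88.2
```

```bash
python3 tgt.py | head -2; python3 - <<'E'
from tgt import *
import pickle
t=camera("top"); w=camera("wrist"); pickle.dump((o,t,w),open("f.pkl","wb"))
V=L+.1*n
B=np.c_[cx,np.cross(n,cx),n]   # target carrier axes
for nm,c,W in(("top",t,world(t)),("wrist",w,world(w,o))):
    C=(W-(V-.003*n))@B; v=c["range_z"]>.05; col=c["color"].astype(int)
    m=v&(abs(C[...,2]-.013)<.006)&(C[...,0]>-.045)&(C[...,0]<.05)&(abs(C[...,1])<.05)
    P=C[m]; q,_,_,_=np.linalg.lstsq(np.c_[P[:,:2],np.ones(len(P))],P[:,2],rcond=None)
    m&=abs(C[...,2]-(C[...,:2]@q[:2]+q[2]))<.003; P=C[m]
    print(nm,len(P),"plane",q.round(4),"x max",np.percentile(P[:,0],99.7).round(4),"y",np.percentile(P[:,1],[.3,99.7]).round(4))
    print(cv2.minAreaRect((P[:,:2]*1000).astype(np.float32)))
    s=m&(col.min(2)>130)&(C[...,0]>-.03)&(C[...,0]<.03)&(abs(C[...,1])<.028); S=C[s]; print(" slab",len(S),S.mean(0).round(4) if len(S) else 0, cv2.minAreaRect((S[:,:2]*1000).astype(np.float32)) if len(S) else 0)
s=np.hstack([t["color"][100:230,190:350],w["color"][60:320:2,80:440:2]][:1]); 
a=cv2.resize(t["color"][100:230,190:320],(390,390)); b=cv2.resize(w["color"],(410,390)); cv2.imwrite("pics/f.png",np.hstack([a,b])[...,::-1])
E
```

```text
tcp [0.6121343  0.00751564 0.20702748] quat [-0.02411616  0.97976982  0.00488859  0.19860918] now [0.61208853 0.00625839 0.20880236]
delta tool [0.00059642 0.0012526  0.00167579] turn [-0.00014621  0.00116555 -0.00189166]
top 710 plane [0.0057 0.0049 0.0134] x max 0.0363 y [-0.0393  0.0334]
((-4.201728820800781, -2.7526626586914062), (73.5208511352539, 79.52947235107422), 88.39591979980469)
 slab 251 [-0.0006 -0.0039  0.0135] ((1.8015422821044922, 3.6551742553710938), (48.8747673034668, 53.8056640625), 88.44092559814453)
wrist 13093 plane [-0.003   0.0026  0.0142] x max 0.0368 y [-0.0358  0.0358]
((-3.784534454345703, -0.4860267639160156), (73.24944305419922, 82.67711639404297), 89.7554931640625)
 slab 4673 [-0.0027  0.002   0.0146] ((1.4597015380859375, 0.47226905822753906), (55.620086669921875, 55.567691802978516), 89.27155303955078)
```

View pics/f.png

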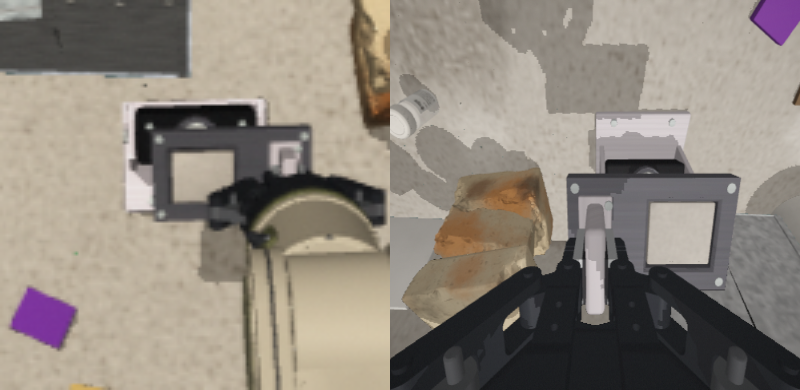

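The picture shows the carrier held over the tilted lens with the slab in its recess, at (203,178) in the top crop and (681,233) in the wrist view. The arm is about 2 mm short. I'll cross-check the lens in the top camera before trimming.

```bash
python3 - <<'E'
from tgt import *
import pickle
c=pickle.load(open("d0.pkl","rb"))["top"]; col=c["color"].astype(int)
w=(col.min(2)>170); k=np.zeros_like(w); k[138:157,246:266]=w[138:157,246:266]
nn,l,s,ce=cv2.connectedComponentsWithStats(k.astype(np.uint8)); i=1+np.argmax(s[1:,4])
cs,_=cv2.findContours((l==i).astype(np.uint8),cv2.RETR_EXTERNAL,cv2.CHAIN_APPROX_NONE); e=cv2.fitEllipse(max(cs,key=len)); print(s[i],ce[i],e)
O=-c["R"].T@c["t"]; D=np.array([(e[0][0]-c["cx"])/c["fx"],(e[0][1]-c["cy"])/c["fy"],1])@c["R"]
print("lens by top",O+D*((.079-O[2])/D[2]),"by wrist",L)
# carrier corner screws/edges in final top view: contour of recess slab by ray onto target top-face plane
o2,t,wr=pickle.load(open("f.pkl","rb"))
V=L+.1*n; B=np.c_[cx,np.cross(n,cx),n]
def onp(px,c,O,Rwc,off):
    D=np.c_[(px[:,0]-c["cx"])/c["fx"],(px[:,1]-c["cy"])/c["fy"],np.ones(len(px))]@Rwc.T
    p0=V-.003*n+off*n; return (O+D*(((p0-O)@n)/(D@n))[:,None]-(V-.003*n))@B
Rt2=Ro.from_quat(o2["ee_rot"]).as_matrix(); T=wr["tool_from_camera"]
for nm,cc,OO,RR,seed in(("top",t,-t["R"].T@t["t"],t["R"].T,(257,159)),("wrist",wr,Rt2@T[:3,3]+o2["position"],Rt2@T[:3,:3],(363,229))):
    g=cc["color"].min(2); m=(g>125).astype(np.uint8); m=cv2.morphologyEx(m,cv2.MORPH_OPEN,np.ones((2,2),np.uint8)) 
    nn,l,s,ce=cv2.connectedComponentsWithStats(m,connectivity=4); i=l[seed[1],seed[0]]; print(nm,s[i],ce[i])
    ct=max(cv2.findContours((l==i).astype(np.uint8),cv2.RETR_EXTERNAL,cv2.CHAIN_APPROX_NONE)[0],key=len)[:,0].astype(float)
    q=onp(ct,cc,OO,RR,.0142 if nm=="wrist" else .0142); print(" slab rect in target carrier axes mm",cv2.minAreaRect((q[:,:2]*1000).astype(np.float32)))
E
```

```text
[249 141  13  13  71] [255.1971831  146.88732394] ((255.1707763671875, 147.16314697265625), (11.892928123474121, 12.00522232055664), 47.99976348876953)
lens by top [0.66630186 0.0749176  0.079     ] by wrist [0.663  0.0751 0.079 ]
top [249 152  20  16 283] [257.68551237 158.74558304]
 slab rect in target carrier axes mm ((-5.255023956298828, 0.29958343505859375), (36.1424560546875, 44.502655029296875), 88.49712371826172)
wrist [ 322  201   85   60 4715] [362.92682927 230.18875928]
 slab rect in target carrier axes mm ((-1.7744026184082031, 0.6316471099853516), (38.47747039794922, 47.406646728515625), 89.80242919921875)
```

Both cameras give the same lens-to-carrier relation; the top camera just carries a constant 3 mm bias. I'll trim the remaining 1.5 mm.

To row units: -0.003 rad / 3.1416 = -0.001.

Request:
move_arm --plan '[{"delta_pos": [0.0003,0.0015,0.0015],"turn": [0,0.0003,-0.001],"fingers": 1.0},{"delta_pos": [0.0003,0.0015,0.0015],"turn": [0,0.0003,-0.001],"fingers": 1.0},{"delta_pos": [0.0003,0.0015,0.0015],"turn": [0,0.0003,-0.001],"fingers": 1.0},{"delta_pos": [0.0003,0.0015,0.0015],"turn": [0,0.0003,-0.001],"fingers": 1.0}]'

```text
clock: 15.2
position: [0.6121, 0.0079, 0.2069]
ee_rot: [-0.025, 0.98, 0.005, 0.198]
ft_force: [1.0, 0.5, -2.0]
grip_width: 0.125
grasp_force: 88.2
```

```bash
python3 tgt.py | head -2; python3 - <<'E'
from tgt import *
c=camera("wrist"); W=world(c,o); V=L+.1*n; B=np.c_[cx,np.cross(n,cx),n]
C=(W-(V-.003*n))@B; v=c["range_z"]>.05; g=c["color"].min(2)
m=v&(abs(C[...,2]-.013)<.004)&(C[...,0]>-.045)&(C[...,0]<.05)&(abs(C[...,1])<.05); P=C[m]
print(np.linalg.lstsq(np.c_[P[:,:2],np.ones(len(P))],P[:,2],rcond=None)[0].round(4),np.percentile(P[:,0],99.7),np.percentile(P[:,1],[.3,99.7]))
s=m&(g>140)&(abs(C[...,0])<.018)&(abs(C[...,1])<.015); f=m&(g<110)&(C[...,0]>.029); print("slab h",np.median(C[s][:,2]),"plate h",np.median(C[f][:,2]))
print(o["clock"],o["joint_velocities"].round(4),o["grasp_force"])
E
```

```text
tcp [0.6121343  0.00751564 0.20702748] quat [-0.02411616  0.97976982  0.00488859  0.19860918] now [0.61214394 0.00791404 0.20686318]
delta tool [-3.64640670e-05 -3.97507453e-04 -1.62666876e-04] turn [-0.00014885 -0.00045767  0.00130837]
[-0.0015  0.0047  0.0126] 0.03840799691498941 [-0.0348426   0.03672007]
slab h 0.0127842109286651 plate h 0.012731854966398563
15.2 [ 0.0006  0.0007  0.0002 -0.0015 -0.0019 -0.0045  0.0077] 88.22012543678284
```

Everything is within about 1 mm, the slab is flush and the carrier is held steady, so I'm handing in.

```bash
python3 -c "
from workcell import hand_in
print(hand_in())"
```

```text
the job is handed in; nothing more can be done
None
```

I pressed the slab flush into the carrier at about 73 N and handed in at about 15 s, with the carrier still held over the lens and measured within about 1 mm and 0.3° of the view point; nothing else was touched, as far as the pictures and force readings show.

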